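# Vent a disc filter holder and back off its knurled clamp ring by two turns

## Task

Make the pressure filter holder ready for a filter change: first press the vent button in the middle of its lid fully down with a fingertip and keep it down for about a second, then let it spring back up. After that roll a fingertip along the outside of the knurled clamp ring to turn it anticlockwise (seen from above) by two full turns and no further, so that the black line on the ring is again over the index post. Use fingertips only: grip nothing, and leave the timer, tape roll and marker as they are.

Things in the scene. Friction and masses are not known exactly. Their poses are not given: they have to be found in the camera images.
- filter_holder: steel disc filter holder screwed to the bench, fixed. Origin: centre of its underside on the bench, on the upright axis shared by flange, ring, lid and button; z up, its -x side has the index post (roughly facing the robot). Flange 120 mm across, 8 mm thick (screw heads to z = 12 mm); pot 76 mm across up to z = 46; an outlet barb points to +x at z = 26, ending 61 mm from the axis
- index_top (a point): top of the fixed index post: a dark upright bar 6 mm wide on the pot's -x side, 41 mm from the axis, top at z = 44 mm, just below the ring
- clamp_ring (a joint): angle in rad of the knurled clamp ring about the upright axis: 0 = tight (start), grows anticlockwise seen from above, 6.283 per full turn, no stop near two turns. It rises 2 mm per turn on its thread. Its rim is free all round; turning takes about 1 N along the rim, and it stays where it is left
- ring_mark (a point): middle of the black line (11 x 3.5 mm, radial) on the ring's flat top, 37 mm from the axis; turns and rises with the ring; over the index post when tight and after each full turn. The ring is 90 mm across over its 36 upright ribs (they stand out 2 mm), 24 mm tall, z = 50 to 74 mm when tight
- vent_button (a joint): travel of the vent button in m: 0 = up, 0.006 = fully down; a spring brings it back, about 1.5 N to start and 5 N fully down
- vent_top (a point): middle of the top of the vent button: a round plain metal button 23 mm across on the holder's axis, its top 93.5 mm above the bench when up. Around it a fixed dark collar 32 mm across, top z = 83 mm, and the fixed flat lid, 66 mm across, top z = 80 mm, inside the ring
- timer: white bench timer, 58 x 72 x 21 mm, loose near the holder; origin centre of its underside; leave alone
- tape_roll: roll of labelling tape lying flat, 77 mm across, 19 mm tall, loose near the holder; origin centre of its underside; leave alone
- marker_0: marker pen lying flat, 13 x 130 x 14 mm, long along its y, loose in front of the holder; origin centre of its underside; leave alone

How it is judged:
On the way, in this order (a step that is already met when the one before it is completed fails the run):
1. the vent button is held down, with the ring still tight (value of joint vent_button above 0.0045 m and value of joint clamp_ring below 0.35 rad), for 0.5 s.
2. the vent button is up again, with the ring not yet loosened (value of joint vent_button below 0.001 m and value of joint clamp_ring below 0.35 rad), for 0.05 s.
3. fingertips on the rim turn the ring, one turn done (value of joint clamp_ring above 6 rad and contact force between the fingers and clamp_ring above 0.3 N).
At the end, for the whole second after the job is handed in: The clamp ring stands still, two full turns (12.57 rad, give or take 45 degrees) anticlockwise from tight; the vent button is up; timer, tape roll and marker lie within 15 mm of where they were (value of joint clamp_ring between 11.78 and 13.35 rad and velocity of joint clamp_ring between -0.05 and 0.05 rad/s and value of joint vent_button below 0.001 m and distance of each of timer, tape_roll, marker_0 from where it was at the start of the episode below 0.015 m); the robot touches nothing.
It fails at once if the ring is backed off by more than two and a quarter turns (value of joint clamp_ring above 14.14 rad).
It fails at once if the timer, the tape roll or the marker is lifted or pushed away (distance of any of timer, tape_roll, marker_0 from where it was at the start of the episode above 0.02 m).
It also fails if it takes over 67 s, if anything falls off the work surface, if the arm or the gripper's body presses on something with over 40 N, if the wrist force passes 120 N, or if a joint passes its speed limit or range.

## Robot

A 6-joint arm with a two-finger parallel gripper is mounted at the origin on a cart in front of the work surface, level with it; the furniture and walls round the work are solid. World frame = base frame: x ahead of the robot, y to its left, z up, the work surface at z = 0. Lengths are in m, angles in rad, forces in N, time in s.
With the tool pointing down it reaches from about 0.25 to 0.725 m from the base axis. Payload 4 kg.
Tool frame: the origin (TCP) lies on the mounting face of the last link; the fingertips stand 173 mm ahead of it and the grasp point (between the pads) lies 155 mm ahead of it; z points along the fingers, y is the direction in which the jaws open and shut (so a half turn about z gives the same grasp; the last joint's range is limited). The gripper opens to 85 mm and grips with 20 to 120 N. Pads are 22 mm wide; open, the fingers measure 114 mm over their backs; the gripper's body (76 mm by 85 mm) begins 54 mm behind the grasp point. The pads swing forward as they close: fully open they stand 13 mm farther back than shut.
Start: joints at [1.322, 0.241, 0.005, 1.335, 0, 1.571], TCP at [0.123, 0.485, 0.405] pointing down, gripper open.
Joint ranges: [-2.72, 2.72], [-1.05, 1.87], [-1.09, 1.28], [-1.99, 2.15], [-1.42, 1.44], [-3.14, 3.14]. Speed limits (rad/s): [2.79, 2.79, 3.14, 3.14, 3.14, 3.14].

## Interface

Orientations are given as a unit quaternion [w, x, y, z].
In Python, from rig import telemetry, viewer, ticket gives the robot as it stands.
- The arm moves only by the tool apply_moves, never from a script. Its argument "commands" is a list of rows, each an object with "rotation": the turn, a rotation vector about the tool's x, y, z in rad, a list of three; "linear": the shift along the tool's x, y, z in mm, a list of three; "grip": the opening in per cent of the stroke, from 0 (shut) to 100 (fully open). In form: [{"rotation": [ax, ay, az], "linear": [tx, ty, tz], "grip": grip}, ...]. A call has 1 to 10 rows; each row is the pose to reach, as a shift and turn from the pose measured when the call began, along the tool's axes at that moment; what a row does not reach only later rows make up. A row lasts 1/8 s, in which the tool goes at most 62.5 mm and 10.7 degrees, less where a joint would pass 70% of its speed; a pose out of reach is approached as far as the arm can. A call with a gripper value outside its range is refused whole. The fingers move at their own pace and stop on an object; "squeeze" is the grip in N (left out, the last holds). Time passes only in rows, so rows that repeat a pose let the fingers close. It gives the time, the measured TCP pose, the force and the opening at its end, in the units of the state.
- telemetry.observe(): the state, without advancing time (a new reading comes with each control period).
- viewer.grab_frame(name): name is "side" or "top" or "wrist"; returns the picture (384x512x3 uint8, red, green, blue); there is no depth.
- viewer.calibration(name): a dict with "K" (3x3 intrinsics, pixels), "k1" (the pictures are not rectified: a ray, as slopes to the right and down, at radius r is drawn at 1 + k1 r^2 times it, then the intrinsics apply), "position" and "orientation" of the camera in the world; the wrist camera has in their place "mount" (4x4, takes a point from camera to tool coordinates, whose origin is the TCP and whose axes are the flange's). Camera axes: x right, y down, z forward; pixel columns grow to the right and rows downward; lengths in m; the calibration is good to about 2 mm. A picture is of the moment at which its call begins: read the wrist's pose just before it. calibration takes no time and is no camera call.
- ticket.sign_off(): hands the job in, once; it reports no verdict.
The state is a dict: "time": time; "q": joint angles; "qd": joint speeds; "tau": joint torques, N m; "tcp_pos": TCP position; "tool_rot": TCP orientation; "contact_force": force on the tool from outside, world axes, zero at the start; "moment": the same for the moment, N m; "gripper_width": finger opening in m.
Only numpy, scipy, OpenCV 4.12 (cv2) and the standard library are available. Lean on these libraries where they do the work, as an engineer would, in place of code of your own. Each camera call takes 0.05 s, during which the arm holds its last target. There are 200 camera calls.

## Working session

There is one attempt and no reset: what is moved stays moved. The work goes in short steps, Python scripts to look and compute and a tool call to move; the robot and the scene stay as the last step left them, time stands still between calls to the robot, and variables do not carry over. Pictures are saved under pics/ and viewed, about 8 in all and at most 12, crops included, and the job is handed in when it is done.

Besides the shell and the picture viewer there is one more tool, called after ">>>" as name([rows], argument=value, ...), one row to a line, values as JSON. apply_moves: Moves the arm, as the interface text tells. Its arguments: {"type":"object","properties":{"commands":{"type":"array"},"squeeze":{"type":"number"}},"required":["commands"]}

```bash
mkdir -p pics; ls; python3 - <<'E'
from rig import telemetry, viewer
import cv2,numpy as np
print(telemetry.observe())
a=[]
for n in ("side","top"):
    c=viewer.calibration(n);print(n,c)
    f=viewer.grab_frame(n);cv2.imwrite(f"pics/{n}0.png",f[:,:,::-1]);a.append(f)
print(viewer.calibration("wrist"))
cv2.imwrite("pics/both0.png",cv2.resize(np.vstack(a),None,fx=.78,fy=.78)[:,:,::-1])
E
```

```text
pics
{'time': 0.0, 'q': array([ 1.32197349e+00,  2.41415184e-01,  3.70099119e-03,  1.33515618e+00,
       -2.54045039e-05,  1.57081170e+00]), 'qd': array([ 0.00127709,  0.00293351,  0.00064451, -0.001041  , -0.00110296,
        0.00159891]), 'tau': array([-1.25296236e-03, -3.72313607e+01,  2.52410227e+01,  1.68492511e-02,
        3.37862934e-05,  7.83616116e-06]), 'tcp_pos': array([0.1230692 , 0.48434243, 0.40380259]), 'tool_rot': array([-1.16072600e-04,  1.24098271e-01,  9.92269391e-01, -1.03058208e-03]), 'contact_force': array([ 0.690514  ,  0.53859992, -0.69635583]), 'moment': array([ 0.02237593,  0.01465611, -0.01212748]), 'gripper_width': 0.0852773382105477}
side {'K': array([[496.17545957,   0.        , 250.43999255],
       [  0.        , 496.17545957, 195.18261977],
       [  0.        ,   0.        ,   1.        ]]), 'k1': -0.14102818682979215, 'position': array([0.25095743, 0.72463291, 0.60970358]), 'orientation': array([ 0.05684859, -0.12123109,  0.87413535, -0.46686043])}
top {'K': array([[423.53948957,   0.        , 256.09477176],
       [  0.        , 423.53948957, 185.78000315],
       [  0.        ,   0.        ,   1.        ]]), 'k1': -0.08113735643916994, 'position': array([0.42384309, 0.00477615, 0.99783632]), 'orientation': array([-0.00196853,  0.71715415, -0.69649133,  0.02420493])}
{'K': array([[331.66885651,   0.        , 259.48480484],
       [  0.        , 331.66885651, 191.35348332],
       [  0.        ,   0.        ,   1.        ]]), 'k1': -0.01580208784254107, 'mount': array([[-3.85595767e-04, -9.54746531e-01, -2.97420432e-01,
         7.64104195e-02],
       [ 9.99999926e-01, -3.69044500e-04, -1.11800596e-04,
         4.85554178e-05],
       [-3.02014350e-06, -2.97420453e-01,  9.54746602e-01,
         3.14113251e-02],
       [ 0.00000000e+00,  0.00000000e+00,  0.00000000e+00,
         1.00000000e+00]])}
```

View pics/top0.png

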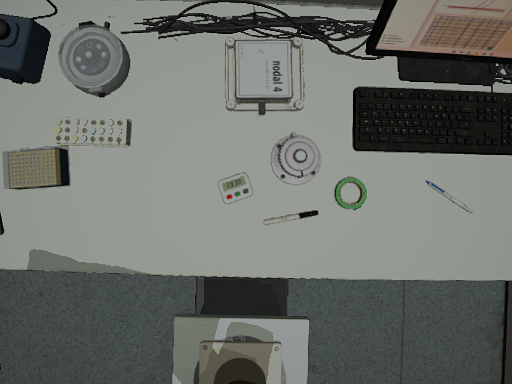

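View pics/side0.png

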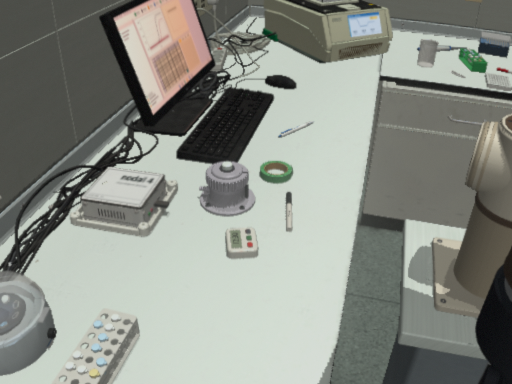

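The top view shows the holder with its button at about (300,157), timer (236,187), tape (351,193) and marker (291,217). In the side view the button is at about (227,167). Next I triangulate.

```bash
cat > h.py <<'E'
import numpy as np,cv2
from scipy.spatial.transform import Rotation as R
from rig import telemetry,viewer
def rot(q): return R.from_quat(np.roll(q,-1))
def cam(n,s=None):
    c=viewer.calibration(n)
    if n!="wrist": return c,rot(c["orientation"]).as_matrix(),c["position"]
    s=s or telemetry.observe(); T=np.eye(4);T[:3,:3]=rot(s["tool_rot"]).as_matrix();T[:3,3]=s["tcp_pos"]
    M=T@c["mount"];return c,M[:3,:3],M[:3,3]
def ray(n,uv,s=None):
    c,Rm,p=cam(n,s)
    d=np.array([(uv[0]-c["K"][0,2])/c["K"][0,0],(uv[1]-c["K"][1,2])/c["K"][1,1]])
    x=d.copy()
    for _ in range(20): x=d/(1+c["k1"]*(x@x))
    return p,Rm@np.array([*x,1.])
def onz(n,uv,z,s=None):
    p,d=ray(n,uv,s);return p+d*(z-p[2])/d[2]
def proj(n,P,s=None):
    c,Rm,p=cam(n,s);v=Rm.T@(np.asarray(P)-p);x=v[:2]/v[2];x=x*(1+c["k1"]*(x@x))
    return c["K"][:2,:2]@x+c["K"][:2,2]
def tri(a,b):
    (p,d),(q,e)=a,b
    t=np.linalg.lstsq(np.c_[d,-e],q-p,rcond=None)[0];A=p+d*t[0];B=q+e*t[1];return (A+B)/2,np.linalg.norm(A-B)
E
python3 - <<'E'
from h import *
t=cv2.imread("pics/top0.png");s=cv2.imread("pics/side0.png")
a=cv2.resize(t[122:232,210:380],None,fx=4,fy=4,interpolation=cv2.INTER_CUBIC)[:, :]
b=cv2.resize(s[150:265,190:305],None,fx=4,fy=4,interpolation=cv2.INTER_CUBIC)
cv2.imwrite("pics/a.png",cv2.resize(a,None,fx=1.15,fy=1.15));cv2.imwrite("pics/b.png",b)
print(tri(ray("top",(300,157)),ray("side",(227,165))))
for n,u in (("timer",(236,187)),("tape",(351,193)),("m1",(264,222)),("m2",(318,212))): print(n,onz("top",u,.015))
E
```

```text
(array([ 0.52376067, -0.11606685,  0.0907794 ]), np.float64(0.001878353736720168))
timer [0.45648155 0.02091743 0.015     ]
tape [ 0.45039118 -0.24899515  0.015     ]
m1 [ 0.37723957 -0.04636252  0.015     ]
m2 [ 0.40380683 -0.17185454  0.015     ]
```

View pics/a.png

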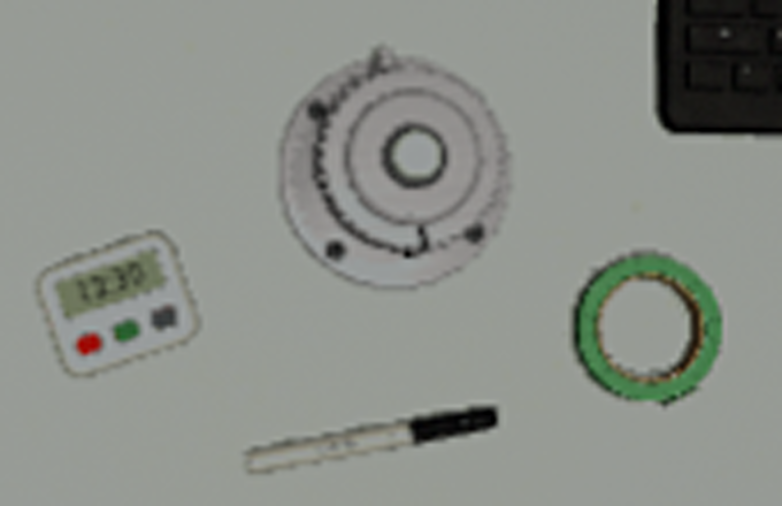

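Crop: the button centre is at full-frame (300.2,155.9), with the black line at about (301.7,173.7). The triangulated height of 91 mm fits 93.5. Next I go above the button with the fingers shut.

```bash
cat >> h.py <<'E'
Q0=R.from_matrix(np.array([[-1,0,0],[0,1,0],[0,0,-1.]]))
def rows(Ps,Qs=Q0):
    s=telemetry.observe();r=rot(s["tool_rot"]);o=[]
    w=(r.inv()*Qs).as_rotvec()
    print("rotation",np.round(w,3).tolist())
    for P in Ps: o.append(np.round(1000*r.inv().apply(np.asarray(P)-s["tcp_pos"]),1).tolist())
    for x in o: print(x)
    return o
E
python3 - <<'E'
from h import *
print(onz("top",(300.2,155.9),.0935),onz("top",(301.7,173.7),.074))
rows([[.35,.2,.40],[.525,-.116,.32]])
E
```

```text
[ 0.52494637 -0.11632547  0.0935    ] [ 0.48801044 -0.12318823  0.074     ]
rotation [-0.002, -0.0, -0.249]
[-290.0, -219.7, 4.3]
[-537.4, -482.8, 84.8]
```

>>> apply_moves([
  {"rotation":[0,0,-0.12],"linear":[-60,-45,0],"grip":0},
  {"rotation":[0,0,-0.249],"linear":[-120,-90,0],"grip":0},
  {"rotation":[0,0,-0.249],"linear":[-180,-145,0],"grip":0},
  {"rotation":[0,0,-0.249],"linear":[-240,-195,0],"grip":0},
  {"rotation":[0,0,-0.249],"linear":[-300,-245,10],"grip":0},
  {"rotation":[0,0,-0.249],"linear":[-360,-300,30],"grip":0},
  {"rotation":[0,0,-0.249],"linear":[-420,-360,50],"grip":0},
  {"rotation":[0,0,-0.249],"linear":[-480,-420,70],"grip":0},
  {"rotation":[0,0,-0.249],"linear":[-537,-483,85],"grip":0},
  {"rotation":[0,0,-0.249],"linear":[-537,-483,85],"grip":0},
], squeeze=20)

```text
time: 1.35
tcp_pos: [0.4723, -0.0281, 0.3399]
tool_rot: [-0.0, 0.0, 1.0, -0.001]
contact_force: [0.4, 0.6, 0.6]
gripper_width: -0.0
```

```bash
python3 - <<'E'
from h import *
s=telemetry.observe();print(s["time"],s["tcp_pos"],s["tool_rot"],s["gripper_width"],s["contact_force"])
f=viewer.grab_frame("wrist");cv2.imwrite("pics/w1.png",f[:,:,::-1])
print(proj("wrist",[.525,-.1163,.0935],s),proj("wrist",[.488,-.123,.074],s),proj("wrist",s["tcp_pos"]+[0,0,-.173],s))
rows([[.525,-.1163,.275],[.525,-.1163,.262]])
E
```

```text
1.35 [ 0.47234428 -0.02806911  0.33988359] [-3.11166495e-04  7.59057018e-05  9.99999672e-01 -7.43257173e-04] -4.7383175800059335e-05 [0.44054867 0.61284942 0.61306772]
[140.16512499 271.95778283] [134.91545288 215.4427784 ] [259.72930455 256.24801945]
rotation [-0.007, 0.001, -0.007]
[-50.5, -82.2, 63.8]
[-50.4, -82.1, 76.8]
```

View pics/w1.png

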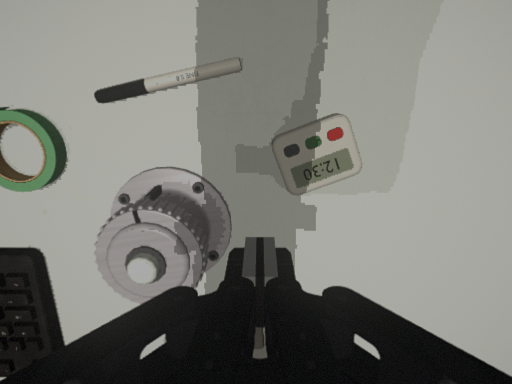

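The wrist view shows the button at about (142,268) against a predicted (140,272), and the line at (138,216) against (135,215). That agrees to about 2 mm. Next I go over the button.

>>> apply_moves([
  {"rotation":[0,0,0],"linear":[-25,-41,20],"grip":0},
  {"rotation":[0,0,0],"linear":[-50.5,-82,45],"grip":0},
  {"rotation":[0,0,0],"linear":[-50.5,-82,64],"grip":0},
  {"rotation":[0,0,0],"linear":[-50.5,-82,67],"grip":0},
])

```text
time: 1.9
tcp_pos: [0.5241, -0.1163, 0.2697]
tool_rot: [-0.002, 0.004, 1.0, -0.003]
contact_force: [0.2, 0.3, 0.0]
gripper_width: 0.0
```

```bash
python3 - <<'E'
from h import *
s=telemetry.observe();print(s["time"],s["tcp_pos"],s["contact_force"])
rows([[.525,-.1163,.264],[.525,-.1163,.260]])
E
```

```text
1.9 [ 0.52413107 -0.11625763  0.26967924] [0.16382782 0.33751302 0.03898031]
rotation [-0.006, -0.004, -0.008]
[-0.9, -0.0, 5.7]
[-0.9, 0.0, 9.7]
```

>>> apply_moves([
  {"rotation":[0,0,0],"linear":[-1,0,4],"grip":0},
  {"rotation":[0,0,0],"linear":[-1,0,7],"grip":0},
  {"rotation":[0,0,0],"linear":[-1,0,9],"grip":0},
  {"rotation":[0,0,0],"linear":[-1,0,10],"grip":0},
])

```text
time: 2.4
tcp_pos: [0.5251, -0.1159, 0.2606]
tool_rot: [-0.002, 0.004, 1.0, -0.003]
contact_force: [-3.8, 1.2, 10.8]
gripper_width: -0.0002
```

>>> apply_moves([
  {"rotation":[0,0,0],"linear":[0,0,0.5],"grip":0},
  {"rotation":[0,0,0],"linear":[0,0,0.5],"grip":0},
  {"rotation":[0,0,0],"linear":[0,0,0.5],"grip":0},
  {"rotation":[0,0,0],"linear":[0,0,0.5],"grip":0},
  {"rotation":[0,0,0],"linear":[0,0,0.5],"grip":0},
  {"rotation":[0,0,0],"linear":[0,0,0.5],"grip":0},
  {"rotation":[0,0,0],"linear":[0,0,0.5],"grip":0},
  {"rotation":[0,0,0],"linear":[0,0,0.5],"grip":0},
  {"rotation":[0,0,0],"linear":[0,0,0.5],"grip":0},
  {"rotation":[0,0,0],"linear":[0,0,0.5],"grip":0},
])

```text
time: 3.65
tcp_pos: [0.525, -0.1159, 0.2607]
tool_rot: [-0.001, 0.004, 1.0, -0.003]
contact_force: [-3.4, 0.1, 6.2]
gripper_width: -0.0004
```

```bash
python3 - <<'E'
from h import *
rows([[.525,-.116,.3],[.525,-.041,.3],[.525,-.041,.231],[.525,-.05,.231]])
E
```

```text
rotation [-0.006, -0.003, -0.007]
[0.1, -0.4, -39.2]
[0.6, 74.6, -39.7]
[0.4, 75.0, 29.3]
[0.4, 66.0, 29.4]
```

>>> apply_moves([
  {"rotation":[0,0,0],"linear":[0,0,-20],"grip":0},
  {"rotation":[0,0,0],"linear":[0,0,-39],"grip":0},
  {"rotation":[-0.006,-0.003,-0.007],"linear":[0,0,-39],"grip":0},
  {"rotation":[-0.006,-0.003,-0.007],"linear":[0,37,-39],"grip":0},
  {"rotation":[-0.006,-0.003,-0.007],"linear":[0,75,-39],"grip":0},
  {"rotation":[-0.006,-0.003,-0.007],"linear":[0,75,-10],"grip":0},
  {"rotation":[-0.006,-0.003,-0.007],"linear":[0,75,20],"grip":0},
  {"rotation":[-0.006,-0.003,-0.007],"linear":[0,75,29],"grip":0},
  {"rotation":[-0.006,-0.003,-0.007],"linear":[0,75,29],"grip":0},
  {"rotation":[-0.006,-0.003,-0.007],"linear":[0,75,29],"grip":0},
])

```text
time: 4.9
tcp_pos: [0.526, -0.0412, 0.2322]
tool_rot: [0.001, 0.0, 1.0, 0.0]
contact_force: [-0.6, -0.1, -1.2]
gripper_width: 0.0002
```

```bash
python3 - <<'E'
from h import *
s=telemetry.observe();print(s["time"],s["tcp_pos"],s["contact_force"])
f=viewer.grab_frame("wrist");cv2.imwrite("pics/w2.png",f[:,:,::-1])
print(proj("wrist",[.525,-.116,.0935],s),proj("wrist",[.488,-.123,.074],s))
rows([[.525,-.055,.231]])
E
```

```text
4.9 [ 0.52604889 -0.04124843  0.23219584] [-0.61413532 -0.13574686 -1.19102225]
[ 61.75324454 296.38195203] [ 55.25760381 188.01938101]
rotation [0.0, 0.003, -0.0]
[1.1, -13.8, 1.4]
```

View pics/w2.png

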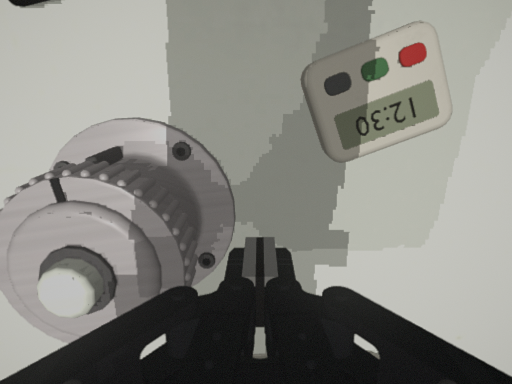

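The wrist view shows the button at (67,290) against a predicted (62,296), so I shift the axis estimate to (0.5235,-0.115). The line is still over the post at (56,188). Next I touch the ring from +y.

>>> apply_moves([
  {"rotation":[0,0,0],"linear":[2,-10,1],"grip":0},
  {"rotation":[0,0,0],"linear":[2,-14,1],"grip":0},
  {"rotation":[0,0,0],"linear":[2,-16,1],"grip":0},
  {"rotation":[0,0,0],"linear":[2,-18,1],"grip":0},
  {"rotation":[0,0,0],"linear":[2,-18,1],"grip":0},
])

```text
time: 5.58
tcp_pos: [0.5241, -0.059, 0.2315]
tool_rot: [0.001, 0.0, 1.0, 0.001]
contact_force: [-0.6, 2.4, 0.8]
gripper_width: -0.0
```

```bash
cat >> h.py <<'E'
C=np.array([.5235,-.115])
def path(s,Rr=.0435,a=.011):
    # centre of the square fingertip at arc length s, ccw from the +y side
    L=2*a+Rr*np.pi/2; s=s+a; k,u=divmod(s,L)
    p=np.array([a-u,a+Rr]) if u<2*a else np.array([-a,a])+Rr*np.array([-np.sin((u-2*a)/Rr),np.cos((u-2*a)/Rr)])
    t=k*np.pi/2;return C+np.array([[np.cos(t),-np.sin(t)],[np.sin(t),np.cos(t)]])@p
def plan(s0,ds=.006,n=10,z=.231,Rr=.0435):
    st=telemetry.observe();print(st["time"],st["tcp_pos"].round(4),st["contact_force"].round(1))
    rows([[*path(s0+ds*(i+1),Rr),z] for i in range(n)])
E
python3 - <<'E'
from h import *
plan(0)
E
```

```text
5.575 [ 0.5241 -0.059   0.2315] [-0.6  2.4  0.8]
rotation [0.001, 0.003, -0.0]
[6.6, -1.5, 0.5]
[12.6, -1.5, 0.5]
[18.6, -2.1, 0.4]
[24.4, -3.4, 0.4]
[30.0, -5.6, 0.4]
[35.3, -8.5, 0.4]
[40.1, -12.1, 0.4]
[44.3, -16.3, 0.4]
[48.0, -21.1, 0.3]
[50.9, -26.3, 0.3]
```

>>> apply_moves([
  {"rotation":[0,0,0],"linear":[6.5,-1.5,0.5],"grip":0},
  {"rotation":[0,0,0],"linear":[12.5,-1.5,0.5],"grip":0},
  {"rotation":[0,0,0],"linear":[18.5,-2,0.5],"grip":0},
  {"rotation":[0,0,0],"linear":[24.5,-3.5,0.5],"grip":0},
  {"rotation":[0,0,0],"linear":[30,-5.5,0.5],"grip":0},
])

```text
time: 6.2
tcp_pos: [0.4934, -0.0648, 0.2308]
tool_rot: [0.001, 0.0, 1.0, 0.0]
contact_force: [-0.1, 0.0, 0.5]
gripper_width: -0.0001
```

```bash
cat >> h.py <<'E'
def seemark(tag,s=None):
    s=telemetry.observe();f=viewer.grab_frame("wrist");cv2.imwrite(f"pics/{tag}.png",f[:,:,::-1]);return s,f
E
python3 - <<'E'
from h import *
s,f=seemark("w3")
plan(.030)
E
```

```text
6.25 [ 0.4928 -0.065   0.2307] [-0.6  0.3 -0.2]
rotation [0.001, 0.001, -0.001]
[4.0, -2.5, -0.3]
[8.7, -6.1, -0.3]
[13.0, -10.3, -0.3]
[16.6, -15.1, -0.4]
[19.6, -20.3, -0.4]
[21.8, -25.9, -0.4]
[23.2, -31.7, -0.4]
[23.8, -37.7, -0.4]
[23.8, -43.7, -0.4]
[23.8, -49.7, -0.4]
```

View pics/w3.png

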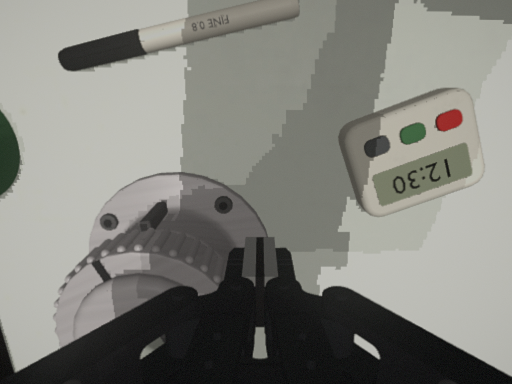

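The line is now at about (103,270) and the post at (155,215), so the ring has turned anticlockwise.

```bash
cat >> h.py <<'E'
A0=np.degrees(np.arctan2(-.123+.1160,.488-.525))
def mark(f,n,s=None,turns=0):
    # ring top unwrapped along r=37 mm; report the darkest angle(s) relative to tight
    z=.074+.002*turns; g=f.astype(float).max(2); a=np.arange(0,360,1.); v=[]
    for t in a:
        w=[]
        for r in (.035,.037,.039):
            u=proj(n,[C[0]+r*np.cos(np.radians(t)),C[1]+r*np.sin(np.radians(t)),z],s)
            w.append(g[int(round(u[1])),int(round(u[0]))] if 0<=u[0]<511 and 0<=u[1]<383 else np.nan)
        v.append(np.mean(w))
    v=np.array(v)
    dark=a[v<75]
    grp=np.split(dark,np.where(np.diff(dark)>2)[0]+1) if len(dark) else []
    print("dark (abs centre, rel, width):",[(x.mean(),round((x.mean()-A0)%360),len(x)) for x in grp])
E
python3 - <<'E'
from h import *
s=telemetry.observe();print("A0",A0)
f=cv2.imread("pics/w3.png")[:,:,::-1];mark(f,"wrist",s)
p=onz("wrist",(103,270),.074,s);print(p,np.hypot(*(p[:2]-C)),np.degrees(np.arctan2(*(p[:2]-C)[::-1])))
f=viewer.grab_frame("side");cv2.imwrite("pics/s3.png",f[:,:,::-1]);mark(f,"side")
f=viewer.grab_frame("top");cv2.imwrite("pics/t3.png",f[:,:,::-1]);mark(f,"top")
E
```

```text
A0 -169.28687697720898
dark (abs centre, rel, width): [(np.float64(83.5), 253, 86), (np.float64(209.0), 18, 5), (np.float64(299.0), 108, 43)]
[ 0.49085446 -0.13187194  0.074     ] 0.03674770097330542 -152.66906806317112
dark (abs centre, rel, width): [(np.float64(134.0), 303, 41), (np.float64(217.5), 27, 4), (np.float64(253.0), 62, 63)]
dark (abs centre, rel, width): []
```

```bash
sed -i 's/Rr=.0435,a=.011/Rr=.047,a=.007/; s/z=.231,Rr=.0435/z=.231,Rr=.047/' h.py; python3 - <<'E'
from h import *
plan(.028)
E
```

```text
6.35 [ 0.4938 -0.0648  0.2309] [-0.   0.6 -0.1]
rotation [0.001, 0.002, -0.001]
[2.8, -3.8, -0.1]
[7.6, -7.3, -0.1]
[11.9, -11.5, -0.2]
[15.7, -16.2, -0.2]
[18.8, -21.3, -0.2]
[21.3, -26.8, -0.2]
[23.0, -32.5, -0.2]
[24.0, -38.4, -0.2]
[24.2, -44.4, -0.2]
[24.2, -50.4, -0.2]
```

>>> apply_moves([
  {"rotation":[0,0,0],"linear":[3,-4,0],"grip":0},
  {"rotation":[0,0,0],"linear":[7.5,-7.5,0],"grip":0},
  {"rotation":[0,0,0],"linear":[12,-11.5,0],"grip":0},
  {"rotation":[0,0,0],"linear":[15.5,-16,0],"grip":0},
  {"rotation":[0,0,0],"linear":[19,-21.5,0],"grip":0},
])

```text
time: 6.98
tcp_pos: [0.4745, -0.0866, 0.2308]
tool_rot: [0.001, 0.0, 1.0, 0.0]
contact_force: [0.3, -0.9, 0.5]
gripper_width: -0.0001
```

```bash
python3 - <<'E'
from h import *
s,f=seemark("w4");mark(f,"wrist",s)
f=viewer.grab_frame("side");mark(f,"side")
plan(.058)
E
```

```text
dark (abs centre, rel, width): [(np.float64(180.0), 349, 215)]
dark (abs centre, rel, width): [(np.float64(203.5), 13, 90), (np.float64(263.0), 72, 17)]
7.075 [ 0.4743 -0.0868  0.2308] [ 0.5  0.3 -0.6]
rotation [0.001, 0.002, -0.002]
[1.8, -4.7, -0.2]
[3.6, -10.4, -0.2]
[4.6, -16.4, -0.2]
[4.8, -22.3, -0.2]
[4.8, -28.3, -0.2]
[4.8, -34.3, -0.2]
[4.5, -40.3, -0.2]
[3.4, -46.2, -0.2]
[1.6, -52.0, -0.2]
[-0.9, -57.4, -0.2]
```

>>> apply_moves([
  {"rotation":[0,0,0],"linear":[-1,-4,0],"grip":0},
  {"rotation":[0,0,0],"linear":[-1,-8,0],"grip":0},
  {"rotation":[0,0,0],"linear":[-1,-12,0],"grip":0},
])

```text
time: 7.45
tcp_pos: [0.4746, -0.0986, 0.2306]
tool_rot: [-0.0, 0.001, 1.0, 0.001]
contact_force: [-5.4, 2.1, 3.9]
gripper_width: -0.0001
```

```bash
python3 - <<'E'
from h import *
f=viewer.grab_frame("side");f=cv2.resize(f[140:240,170:310],None,fx=5,fy=5);cv2.imwrite("pics/s5.png",f[:,:,::-1])
E
```

```text
(no output)
```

View pics/s5.png

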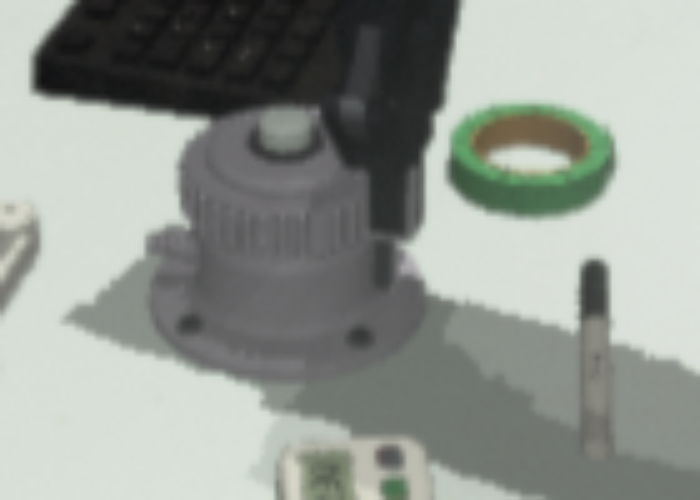

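Side view crop: the fingertip rests on the rim above the index post, and timer, tape and marker are undisturbed. Contact at 6 N gives a fingertip half-width of about 5 mm in x and 11 mm in y, so I update the path.

```bash
cat >> h.py <<'E'
def plan(ds=.006,n=10,z=.231,Rr=.0435,hx=.005,hy=.0105):
    st=telemetry.observe();p=st["tcp_pos"][:2];print(st["time"],(p-C).round(4),np.degrees(np.arctan2(*(p-C)[::-1]))%360,st["contact_force"].round(1))
    t=np.radians(np.arange(.05,720,.1));c,s=np.cos(t),np.sin(t)
    P=C+np.c_[Rr*c+hx*np.sign(c),Rr*s+hy*np.sign(s)]
    L=np.r_[0,np.cumsum(np.linalg.norm(np.diff(P,axis=0),axis=1))]
    d=np.arange(0,L[-1],.0005);Q=np.c_[np.interp(d,L,P[:,0]),np.interp(d,L,P[:,1])]
    i=np.argmin(np.linalg.norm(Q[:len(Q)//2]-p,axis=1));k=round(ds/.0005)
    rows([[*Q[i+k*(j+1)],z] for j in range(n)])
E
python3 - <<'E'
from h import *
plan()
E
```

```text
7.5 [-0.0491  0.016 ] 161.89672879942756 [-3.2  2.1  3.6]
rotation [0.002, -0.001, -0.002]
[-0.6, -5.9, -0.5]
[-0.6, -11.9, -0.5]
[-0.6, -17.9, -0.5]
[-0.6, -23.9, -0.5]
[-0.8, -29.9, -0.5]
[-1.7, -35.8, -0.5]
[-3.3, -41.6, -0.6]
[-5.8, -47.1, -0.6]
[-9.0, -52.1, -0.6]
[-12.9, -56.7, -0.6]
```

>>> apply_moves([
  {"rotation":[0,0,0],"linear":[-1,-6,0],"grip":0},
  {"rotation":[0,0,0],"linear":[-1,-12,0],"grip":0},
  {"rotation":[0,0,0],"linear":[-1,-18,0],"grip":0},
  {"rotation":[0,0,0],"linear":[-1,-24,0],"grip":0},
  {"rotation":[0,0,0],"linear":[-1,-30,0],"grip":0},
])

```text
time: 8.12
tcp_pos: [0.4734, -0.1291, 0.2298]
tool_rot: [-0.003, 0.001, 1.0, 0.001]
contact_force: [-5.1, 0.2, 1.9]
gripper_width: 0.0
```

```bash
python3 - <<'E'
from h import *
s,f=seemark("w6");mark(f,"wrist",s)
f=viewer.grab_frame("side");mark(f,"side");cv2.imwrite("pics/s6.png",f[:,:,::-1])
plan()
E
```

```text
dark (abs centre, rel, width): [(np.float64(93.0), 262, 29), (np.float64(200.0), 9, 163)]
dark (abs centre, rel, width): []
8.225 [-0.0499 -0.0147] 196.36478196342824 [-6.3 -1.8  2.1]
rotation [0.001, -0.006, -0.003]
[-2.6, -5.6, -1.3]
[-4.3, -11.4, -1.3]
[-6.9, -16.8, -1.3]
[-10.1, -21.8, -1.3]
[-14.0, -26.4, -1.4]
[-18.5, -30.3, -1.4]
[-23.6, -33.6, -1.4]
[-29.0, -36.2, -1.4]
[-34.7, -38.0, -1.5]
[-40.6, -39.0, -1.5]
```

>>> apply_moves([
  {"rotation":[0,0,0],"linear":[-3,-5.5,-1],"grip":0},
  {"rotation":[0,0,0],"linear":[-5,-11,-1],"grip":0},
  {"rotation":[0,0,0],"linear":[-8,-16.5,-1],"grip":0},
  {"rotation":[0,0,0],"linear":[-11,-21,-1],"grip":0},
  {"rotation":[0,0,0],"linear":[-14.5,-25.5,-1],"grip":0},
  {"rotation":[0,0,0],"linear":[-19,-29.5,-1],"grip":0},
])

```text
time: 8.98
tcp_pos: [0.492, -0.1604, 0.2305]
tool_rot: [-0.004, 0.002, 1.0, -0.001]
contact_force: [-5.8, -5.0, 0.4]
gripper_width: -0.0006
```

```bash
python3 - <<'E'
from h import *
s,f=seemark("w7");mark(f,"wrist",s)
plan()
E
```

```text
dark (abs centre, rel, width): [(np.float64(68.0), 237, 43), (np.float64(269.0), 78, 87)]
9.025 [-0.0308 -0.046 ] 236.15982380192617 [-5.3 -5.9  0.5]
rotation [-0.003, -0.007, -0.004]
[-5.2, -2.8, -0.4]
[-10.7, -5.3, -0.4]
[-16.5, -6.9, -0.5]
[-22.4, -7.8, -0.5]
[-28.4, -7.9, -0.6]
[-34.4, -7.9, -0.6]
[-40.4, -7.6, -0.7]
[-46.3, -6.5, -0.7]
[-52.0, -4.7, -0.7]
[-57.4, -2.1, -0.8]
```

>>> apply_moves([
  {"rotation":[0,0,0],"linear":[-5,-2.5,0],"grip":0},
  {"rotation":[0,0,0],"linear":[-10.5,-5,0],"grip":0},
  {"rotation":[0,0,0],"linear":[-16.5,-6.5,0],"grip":0},
  {"rotation":[0,0,0],"linear":[-22.5,-7.5,0],"grip":0},
  {"rotation":[0,0,0],"linear":[-28.5,-8,0],"grip":0},
  {"rotation":[0,0,0],"linear":[-34.5,-8,0],"grip":0},
  {"rotation":[0,0,0],"linear":[-40.5,-7.5,0],"grip":0},
])

```text
time: 9.9
tcp_pos: [0.535, -0.1719, 0.2314]
tool_rot: [-0.001, 0.004, 1.0, -0.006]
contact_force: [-0.0, -11.4, -0.8]
gripper_width: -0.0
```

```bash
python3 - <<'E'
from h import *
s,f=seemark("w8");mark(f,"wrist",s)
plan()
E
```

```text
dark (abs centre, rel, width): [(np.float64(7.0), 176, 15), (np.float64(331.0), 140, 57)]
9.95 [ 0.0123 -0.0568] 282.2566604113892 [  0.9 -10.1  -2.5]
rotation [-0.012, -0.001, -0.007]
[-5.5, 4.8, 0.5]
[-11.1, 7.0, 0.4]
[-16.3, 10.0, 0.4]
[-21.0, 13.6, 0.3]
[-25.3, 17.8, 0.3]
[-28.9, 22.6, 0.2]
[-31.8, 27.9, 0.2]
[-33.9, 33.5, 0.1]
[-35.3, 39.3, 0.0]
[-35.8, 45.3, -0.1]
```

View pics/w8.png

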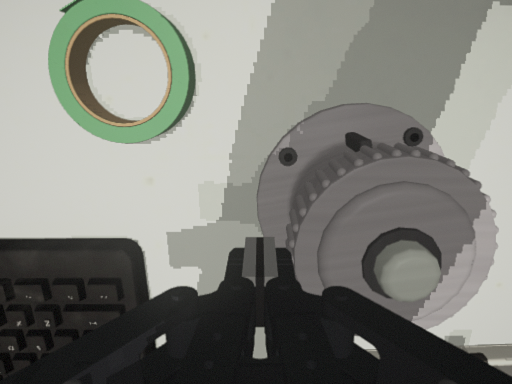

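The line isn't visible because the gripper hides the far side of the ring. The button is at (408,268) and the tape is untouched. Contact is firm at 10 N, so I ease off slightly.

```bash
sed -i 's/C=np.array.*/C=np.array([.5235,-.1158])/; s/Rr=.0435,hx/Rr=.044,hx/' h.py; python3 - <<'E'
from h import *
s=telemetry.observe();print(onz("wrist",(408,269),.0935,s))
plan()
E
```

```text
[ 0.52221551 -0.11940257  0.0935    ]
9.95 [ 0.0123 -0.056 ] 282.42628319066034 [  0.9 -10.1  -2.5]
rotation [-0.012, -0.001, -0.007]
[-5.6, 3.5, 0.5]
[-11.2, 5.7, 0.5]
[-16.4, 8.7, 0.4]
[-21.2, 12.3, 0.4]
[-25.5, 16.5, 0.3]
[-29.1, 21.3, 0.2]
[-32.0, 26.5, 0.2]
[-34.3, 32.1, 0.1]
[-35.7, 37.9, 0.0]
[-36.3, 43.9, -0.0]
```

>>> apply_moves([
  {"rotation":[0,0,0],"linear":[-5.5,3,0],"grip":0},
  {"rotation":[0,0,0],"linear":[-11,5,0],"grip":0},
  {"rotation":[0,0,0],"linear":[-16,8,0],"grip":0},
  {"rotation":[0,0,0],"linear":[-21,12,0],"grip":0},
  {"rotation":[0,0,0],"linear":[-25,16.5,0],"grip":0},
  {"rotation":[0,0,0],"linear":[-28.5,21,0],"grip":0},
  {"rotation":[0,0,0],"linear":[-31.5,26.5,0],"grip":0},
  {"rotation":[0,0,0],"linear":[-33.5,32,0],"grip":0},
])

```text
time: 10.95
tcp_pos: [0.5731, -0.1408, 0.2329]
tool_rot: [0.005, 0.003, 1.0, -0.008]
contact_force: [6.4, -5.8, -1.3]
gripper_width: -0.0001
```

```bash
python3 - <<'E'
from h import *
s,f=seemark("w9");mark(f,"wrist",s,.7)
f=viewer.grab_frame("side");mark(f,"side",None,.7);cv2.imwrite("pics/s9.png",f[:,:,::-1])
f=viewer.grab_frame("top");cv2.imwrite("pics/t9.png",f[:,:,::-1])
plan()
E
```

```text
dark (abs centre, rel, width): [(np.float64(66.0), 235, 5)]
dark (abs centre, rel, width): [(np.float64(64.5), 234, 8)]
11.1 [ 0.0498 -0.0245] 333.80951427129224 [ 6.6 -2.7 -2.6]
rotation [-0.014, 0.01, -0.006]
[1.5, 6.6, 1.9]
[0.9, 12.6, 1.8]
[1.0, 18.6, 1.7]
[1.0, 24.6, 1.6]
[1.0, 30.6, 1.5]
[1.1, 36.6, 1.4]
[1.7, 42.6, 1.3]
[3.2, 48.4, 1.2]
[5.4, 53.9, 1.1]
[8.4, 59.1, 1.0]
```

Both cameras put the ring at 235°, and the finger drives it without slip. Continuing.

>>> apply_moves([
  {"rotation":[-0.007,0.005,-0.003],"linear":[1,6.5,1],"grip":0},
  {"rotation":[-0.014,0.01,-0.006],"linear":[1,12.5,1.5],"grip":0},
  {"rotation":[-0.014,0.01,-0.006],"linear":[1,18.5,1.5],"grip":0},
  {"rotation":[-0.014,0.01,-0.006],"linear":[1,24.5,1.5],"grip":0},
  {"rotation":[-0.014,0.01,-0.006],"linear":[1,30.5,1.5],"grip":0},
  {"rotation":[-0.014,0.01,-0.006],"linear":[1.5,36.5,1.5],"grip":0},
  {"rotation":[-0.014,0.01,-0.006],"linear":[2,42.5,1.5],"grip":0},
  {"rotation":[-0.014,0.01,-0.006],"linear":[4,48,1.5],"grip":0},
])

```text
time: 12.1
tcp_pos: [0.5735, -0.0913, 0.2334]
tool_rot: [0.006, -0.001, 1.0, 0.001]
contact_force: [5.4, 0.8, 2.7]
gripper_width: 0.0
```

```bash
python3 - <<'E'
from h import *
s,f=seemark("w10");mark(f,"wrist",s,.8)
f=viewer.grab_frame("side");mark(f,"side",None,.8);cv2.imwrite("pics/s10.png",f[:,:,::-1])
plan()
E
```

```text
dark (abs centre, rel, width): [(np.float64(137.5), 307, 6)]
dark (abs centre, rel, width): []
12.2 [0.0496 0.0251] 26.802399391105265 [5.4 2.3 2. ]
rotation [0.003, 0.011, 0.003]
[5.1, 4.8, 2.3]
[8.1, 10.0, 2.3]
[11.8, 14.7, 2.3]
[16.0, 18.9, 2.2]
[20.8, 22.5, 2.2]
[26.1, 25.4, 2.2]
[31.7, 27.6, 2.1]
[37.5, 29.0, 2.0]
[43.5, 29.5, 2.0]
[49.5, 29.6, 1.9]
```

>>> apply_moves([
  {"rotation":[0,0.011,0],"linear":[4,5,1],"grip":0},
  {"rotation":[0,0.011,0],"linear":[8,10,2],"grip":0},
  {"rotation":[0,0.011,0],"linear":[12,14.5,2],"grip":0},
  {"rotation":[0,0.011,0],"linear":[16,18.5,2],"grip":0},
  {"rotation":[0,0.011,0],"linear":[21,22,2],"grip":0},
  {"rotation":[0,0.011,0],"linear":[26,25,2],"grip":0},
  {"rotation":[0,0.011,0],"linear":[31.5,27,2],"grip":0},
  {"rotation":[0,0.011,0],"linear":[37.5,28.5,2],"grip":0},
  {"rotation":[0,0.011,0],"linear":[43.5,29,2],"grip":0},
])

```text
time: 13.32
tcp_pos: [0.5296, -0.0601, 0.2315]
tool_rot: [0.001, -0.002, 1.0, 0.004]
contact_force: [1.5, 4.6, 4.0]
gripper_width: -0.0002
```

```bash
python3 - <<'E'
from h import *
s,f=seemark("w11");mark(f,"wrist",s,1)
f=viewer.grab_frame("side");mark(f,"side",None,1);cv2.imwrite("pics/s11.png",f[:,:,::-1])
plan()
E
```

```text
dark (abs centre, rel, width): [(np.float64(33.0), 202, 67), (np.float64(215.0), 24, 5), (np.float64(347.5), 157, 24)]
dark (abs centre, rel, width): [(np.float64(40.5), 210, 82), (np.float64(90.0), 259, 3), (np.float64(325.5), 135, 68)]
13.425 [0.0054 0.0557] 84.5094907067158 [-0.2  5.6  5.3]
rotation [0.007, -0.0, 0.004]
[5.8, -1.2, 0.4]
[11.8, -1.2, 0.4]
[17.7, -1.7, 0.4]
[23.6, -3.1, 0.3]
[29.2, -5.3, 0.3]
[34.4, -8.2, 0.3]
[39.2, -11.8, 0.3]
[43.5, -16.0, 0.3]
[47.2, -20.7, 0.2]
[50.1, -25.9, 0.2]
```

Ring is at 384° (one turn plus 24°). Continuing into the second lap.

>>> apply_moves([
  {"rotation":[0.007,0,0.004],"linear":[6,-1,0],"grip":0},
  {"rotation":[0.007,0,0.004],"linear":[12,-1,0],"grip":0},
  {"rotation":[0.007,0,0.004],"linear":[17.5,-2,0],"grip":0},
  {"rotation":[0.007,0,0.004],"linear":[23.5,-3.5,0],"grip":0},
  {"rotation":[0.007,0,0.004],"linear":[29,-5.5,0],"grip":0},
  {"rotation":[0.007,0,0.004],"linear":[34,-8.5,0],"grip":0},
  {"rotation":[0.007,0,0.004],"linear":[38.5,-12,0],"grip":0},
  {"rotation":[0.007,0,0.004],"linear":[43,-16.5,0],"grip":0},
  {"rotation":[0.007,0,0.004],"linear":[46.5,-21,0],"grip":0},
  {"rotation":[0.007,0,0.004],"linear":[49.5,-26,0],"grip":0},
])

```text
time: 14.68
tcp_pos: [0.4794, -0.0868, 0.2312]
tool_rot: [0.0, -0.0, 1.0, 0.0]
contact_force: [0.4, 1.5, 0.2]
gripper_width: -0.0002
```

```bash
python3 - <<'E'
from h import *
s,f=seemark("w12");mark(f,"wrist",s,1.2)
f=viewer.grab_frame("side");mark(f,"side",None,1.2)
plan()
E
```

```text
dark (abs centre, rel, width): [(np.float64(121.5), 291, 106), (np.float64(234.0), 43, 115)]
dark (abs centre, rel, width): [(np.float64(200.0), 9, 103), (np.float64(272.0), 81, 13)]
14.775 [-0.0444  0.0288] 146.98520442757817 [-0.3 -1.1 -0.4]
rotation [-0.0, -0.001, -0.001]
[2.7, -5.3, 0.2]
[4.0, -11.2, 0.2]
[4.6, -17.1, 0.2]
[4.6, -23.1, 0.2]
[4.6, -29.1, 0.2]
[4.6, -35.1, 0.2]
[4.6, -41.1, 0.2]
[3.9, -47.1, 0.2]
[2.4, -52.9, 0.2]
[0.2, -58.5, 0.2]
```

>>> apply_moves([
  {"rotation":[0,0,0],"linear":[1.5,-5,0],"grip":0},
  {"rotation":[0,0,0],"linear":[3.5,-11,0],"grip":0},
  {"rotation":[0,0,0],"linear":[4,-17,0],"grip":0},
  {"rotation":[0,0,0],"linear":[4,-23,0],"grip":0},
  {"rotation":[0,0,0],"linear":[4,-29,0],"grip":0},
  {"rotation":[0,0,0],"linear":[4,-35,0],"grip":0},
])

```text
time: 15.52
tcp_pos: [0.4725, -0.1224, 0.2306]
tool_rot: [-0.004, 0.001, 1.0, -0.0]
contact_force: [-7.4, 0.3, 3.9]
gripper_width: 0.0002
```

```bash
python3 - <<'E'
from h import *
s,f=seemark("w13");mark(f,"wrist",s,1.3)
f=viewer.grab_frame("side");mark(f,"side",None,1.3);cv2.imwrite("pics/s13.png",f[:,:,::-1])
f=viewer.grab_frame("top");mark(f,"top",None,1.3);cv2.imwrite("pics/t13.png",f[:,:,::-1])
plan()
E
```

```text
dark (abs centre, rel, width): [(np.float64(180.0), 349, 193)]
dark (abs centre, rel, width): [(np.float64(221.5), 31, 2), (np.float64(228.0), 37, 3)]
dark (abs centre, rel, width): [(np.float64(140.5), 310, 2), (np.float64(162.5), 332, 28), (np.float64(196.0909090909091), 5, 33), (np.float64(236.2), 45, 25), (np.float64(262.0), 71, 3), (np.float64(278.5), 88, 6), (np.float64(318.5), 128, 36)]
15.675 [-0.0509 -0.007 ] 187.84208307067254 [-8.7 -0.5  5.2]
rotation [-0.002, -0.008, -0.002]
[-1.9, -5.8, -0.5]
[-2.7, -11.7, -0.5]
[-4.2, -17.5, -0.5]
[-6.5, -23.1, -0.5]
[-9.6, -28.2, -0.5]
[-13.3, -32.9, -0.5]
[-17.6, -37.1, -0.6]
[-22.4, -40.6, -0.6]
[-27.7, -43.5, -0.6]
[-33.3, -45.6, -0.7]
```

>>> apply_moves([
  {"rotation":[0,0,0],"linear":[-1.5,-6,-0.5],"grip":0},
  {"rotation":[0,0,0],"linear":[-3,-11.5,-0.5],"grip":0},
  {"rotation":[0,0,0],"linear":[-4.5,-17,-0.5],"grip":0},
  {"rotation":[0,0,0],"linear":[-7,-22.5,-0.5],"grip":0},
  {"rotation":[0,0,0],"linear":[-10,-27.5,-0.5],"grip":0},
  {"rotation":[0,0,0],"linear":[-14,-32,-0.5],"grip":0},
  {"rotation":[0,0,0],"linear":[-18.5,-36,-0.5],"grip":0},
  {"rotation":[0,0,0],"linear":[-23.5,-39.5,-0.5],"grip":0},
])

```text
time: 16.68
tcp_pos: [0.4958, -0.1633, 0.2309]
tool_rot: [-0.005, 0.001, 1.0, -0.002]
contact_force: [-4.6, -4.8, 1.8]
gripper_width: -0.0
```

```bash
python3 - <<'E'
from h import *
s,f=seemark("w14");mark(f,"wrist",s,1.4)
f=viewer.grab_frame("side");mark(f,"side",None,1.4);cv2.imwrite("pics/s14.png",f[:,:,::-1])
plan()
E
```

```text
dark (abs centre, rel, width): [(np.float64(64.0), 233, 39), (np.float64(273.5), 83, 84)]
dark (abs centre, rel, width): []
16.775 [-0.0271 -0.0479] 240.53952514378446 [-3.6 -4.9  0.8]
rotation [-0.005, -0.008, -0.003]
[-5.2, -3.2, -0.0]
[-10.9, -5.1, -0.0]
[-16.8, -6.2, -0.1]
[-22.8, -6.5, -0.1]
[-28.8, -6.5, -0.2]
[-34.8, -6.4, -0.2]
[-40.7, -5.6, -0.3]
[-46.5, -4.0, -0.3]
[-52.0, -1.6, -0.4]
[-57.2, 1.5, -0.4]
```

>>> apply_moves([
  {"rotation":[-0.005,-0.008,-0.003],"linear":[-5,-3,0],"grip":0},
  {"rotation":[-0.005,-0.008,-0.003],"linear":[-11,-5,0],"grip":0},
  {"rotation":[-0.005,-0.008,-0.003],"linear":[-17,-6,0],"grip":0},
  {"rotation":[-0.005,-0.008,-0.003],"linear":[-23,-6.5,0],"grip":0},
  {"rotation":[-0.005,-0.008,-0.003],"linear":[-29,-6.5,0],"grip":0},
  {"rotation":[-0.005,-0.008,-0.003],"linear":[-35,-6.5,0],"grip":0},
  {"rotation":[-0.005,-0.008,-0.003],"linear":[-41,-5.5,0],"grip":0},
])

```text
time: 17.65
tcp_pos: [0.5392, -0.1723, 0.2317]
tool_rot: [0.002, 0.001, 1.0, -0.004]
contact_force: [0.5, -9.7, -1.7]
gripper_width: 0.0001
```

```bash
python3 - <<'E'
from h import *
s,f=seemark("w15");mark(f,"wrist",s,1.6)
f=viewer.grab_frame("side");mark(f,"side",None,1.6);cv2.imwrite("pics/s15.png",f[:,:,::-1])
plan()
E
```

```text
dark (abs centre, rel, width): [(np.float64(4.5), 174, 10), (np.float64(91.0), 260, 5), (np.float64(333.0), 142, 53)]
dark (abs centre, rel, width): []
17.75 [ 0.0164 -0.0563] 286.2355455409428 [ 2.3 -9.5 -1.3]
rotation [-0.008, 0.006, -0.002]
[-4.9, 5.0, 0.8]
[-10.3, 7.6, 0.8]
[-15.3, 10.9, 0.8]
[-19.8, 14.8, 0.8]
[-23.7, 19.4, 0.8]
[-27.0, 24.4, 0.8]
[-29.5, 29.8, 0.7]
[-31.3, 35.6, 0.7]
[-32.3, 41.5, 0.7]
[-32.5, 47.5, 0.6]
```

Ring is at 620° and needs 100° more, so I do about 45 mm now.

>>> apply_moves([
  {"rotation":[0,0,0],"linear":[-5,4,0.5],"grip":0},
  {"rotation":[0,0,0],"linear":[-10,7,0.5],"grip":0},
  {"rotation":[0,0,0],"linear":[-15,10.5,0.5],"grip":0},
  {"rotation":[0,0,0],"linear":[-19.5,14.5,0.5],"grip":0},
  {"rotation":[0,0,0],"linear":[-23.5,19,0.5],"grip":0},
  {"rotation":[0,0,0],"linear":[-27,24,0.5],"grip":0},
  {"rotation":[0,0,0],"linear":[-29.5,29.5,0.5],"grip":0},
  {"rotation":[0,0,0],"linear":[-31,35.5,0.5],"grip":0},
])

```text
time: 18.75
tcp_pos: [0.5741, -0.1375, 0.2326]
tool_rot: [0.008, 0.001, 1.0, -0.006]
contact_force: [8.3, -4.5, -2.6]
gripper_width: -0.0001
```

```bash
python3 - <<'E'
from h import *
s,f=seemark("w16");mark(f,"wrist",s,1.8)
f=viewer.grab_frame("side");mark(f,"side",None,1.8);cv2.imwrite("pics/s16.png",f[:,:,::-1])
plan()
E
```

```text
dark (abs centre, rel, width): [(np.float64(166.0), 335, 5)]
dark (abs centre, rel, width): []
18.85 [ 0.0509 -0.0211] 337.43932040157546 [ 7.  -3.1 -2.5]
rotation [-0.01, 0.016, -0.002]
[2.1, 6.7, 1.6]
[1.9, 12.7, 1.5]
[1.9, 18.7, 1.5]
[1.9, 24.7, 1.4]
[1.9, 30.7, 1.4]
[2.2, 36.7, 1.3]
[3.3, 42.6, 1.2]
[5.2, 48.3, 1.1]
[7.9, 53.7, 1.0]
[11.2, 58.6, 0.9]
```

Ring is at 695°, so it needs 25° more, about 17 mm. After that I back off radially.

>>> apply_moves([
  {"rotation":[0,0,0],"linear":[0.5,5,0.5],"grip":0},
  {"rotation":[0,0,0],"linear":[1,10,1],"grip":0},
  {"rotation":[0,0,0],"linear":[1,14,1],"grip":0},
  {"rotation":[0,0,0],"linear":[1,17.5,1],"grip":0},
  {"rotation":[0,0,0],"linear":[1,17.5,1],"grip":0},
  {"rotation":[0,0,0],"linear":[-5,17.5,0],"grip":0},
  {"rotation":[0,0,0],"linear":[-15,17.5,0],"grip":0},
  {"rotation":[0,0,0],"linear":[-18,17.5,0],"grip":0},
  {"rotation":[0,0,0],"linear":[-18,17.5,0],"grip":0},
])

```text
time: 19.98
tcp_pos: [0.5924, -0.1193, 0.2324]
tool_rot: [0.008, 0.001, 1.0, -0.005]
contact_force: [-0.4, -0.0, -0.5]
gripper_width: 0.0
```

```bash
python3 - <<'E'
from h import *
s,f=seemark("w17");mark(f,"wrist",s,2);print(s["contact_force"])
f=viewer.grab_frame("side");mark(f,"side",None,2)
E
```

```text
dark (abs centre, rel, width): []
[-0.40096193 -0.00597701 -0.54279679]
dark (abs centre, rel, width): [(np.float64(199.5), 9, 6)]
```

View pics/w17.png

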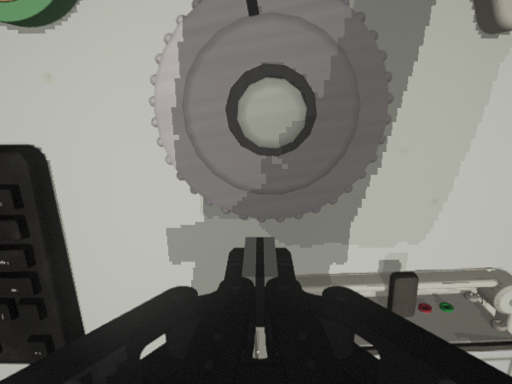

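The line is at (252,8), within about 10° of the index direction, the button is up and the finger is clear of the ring. Now I raise and check everything.

>>> apply_moves([
  {"rotation":[0,0,0],"linear":[-3,0,-30],"grip":0},
  {"rotation":[0,0,0],"linear":[-3,0,-80],"grip":0},
  {"rotation":[0,0,0],"linear":[10,20,-120],"grip":0},
  {"rotation":[0,0,0],"linear":[50,60,-150],"grip":0},
  {"rotation":[0,0,0],"linear":[90,100,-150],"grip":0},
  {"rotation":[0,0,0],"linear":[130,150,-150],"grip":0},
  {"rotation":[0,0,0],"linear":[170,200,-150],"grip":0},
  {"rotation":[0,0,0],"linear":[170,240,-150],"grip":0},
  {"rotation":[0,0,0],"linear":[170,240,-150],"grip":0},
  {"rotation":[0,0,0],"linear":[170,240,-150],"grip":0},
])

```text
time: 21.32
tcp_pos: [0.4201, 0.1222, 0.3776]
tool_rot: [0.008, 0.001, 1.0, -0.005]
contact_force: [0.1, -0.4, 0.6]
gripper_width: -0.0003
```

```bash
python3 - <<'E'
from h import *
print(telemetry.observe()["contact_force"],np.abs(telemetry.observe()["qd"]).max())
t=viewer.grab_frame("top");f=viewer.grab_frame("side");mark(f,"side",None,2);mark(t,"top",None,2)
t0=cv2.imread("pics/top0.png")[:,:,::-1]
a=np.vstack([cv2.resize(x[122:232,210:380],None,fx=2.7,fy=2.7) for x in (t0,t)])
b=cv2.resize(f[150:265,190:305],None,fx=3,fy=3);b=np.vstack([b,np.zeros((a.shape[0]-b.shape[0],b.shape[1],3),np.uint8)])
cv2.imwrite("pics/fin.png",np.hstack([a,b])[:590,:800,::-1])
E
```

```text
[ 0.11943855 -0.40283862  0.62323781] 0.026781118784718196
dark (abs centre, rel, width): [(np.float64(212.0), 21, 151)]
dark (abs centre, rel, width): [(np.float64(192.5), 2, 4)]
```

View pics/fin.png

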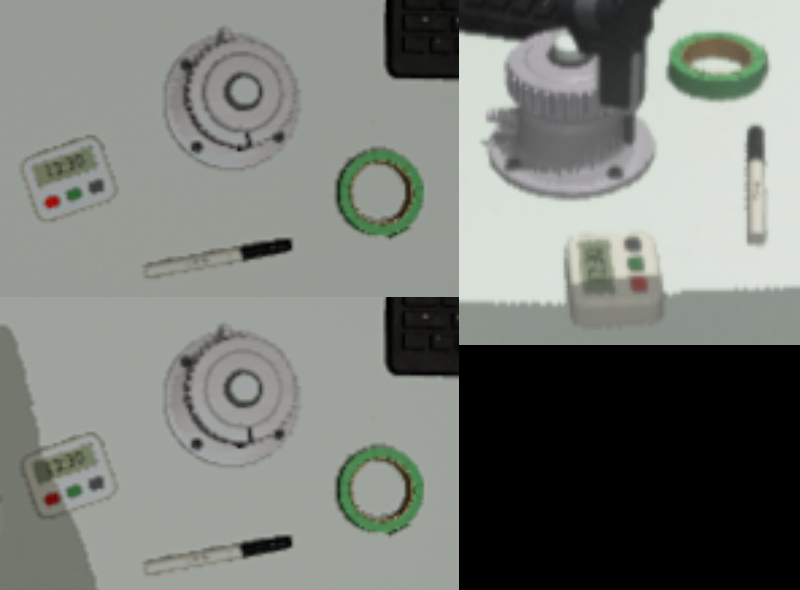

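The before and after top views match: the objects haven't moved, the line is back over the post (+2° in the top view) and the arm is clear. Handing in.

```bash
python3 -c "
from rig import ticket
print(ticket.sign_off())"
```

```text
the job is handed in; nothing more can be done
None
```

The job is done and handed in at about 21 s of robot time; no verdict was reported.

- **Vent button:** I pressed it down with the shut fingertips. The force reached 10.8 N, and the fingertip stopped about where the button is fully down. I held it for at least 1.25 s, then let it spring back up.
- **Clamp ring:** I rolled the fingertip round the outside of the rim until the ring had turned two full turns anticlockwise. The line read 235°, 307°, 384°, 620° and 695° on the way, so the turn count is clear. Each of the last readings before and after the one-turn mark showed about 5 N of contact.

**Last checks:**
- **Ring angle:** the top view puts the line 2° past the post. The side view said about 9° just before I moved away, and in the final check the arm blocked that view. Both are well inside the 45° allowed.
- **Other conditions:** the button is up, the timer, tape roll and marker are where they started, and the force reading is near zero with the arm clear.

Fingertip contact was lost on one part of the rim in both laps, so the ring turned less there than the finger did. I set the final angle from the camera readings of the line, so this did not affect it.

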